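# Change over the drying box and latch it

### The job

Change over the drying box: lift the latch bar, slide the hatch fully open, take out whatever dried candlesticks are in it and stand them upright on the bench, and stand every small terracotta pot from the bench upright on the floor of the box, one to a bay. Then slide the hatch fully shut, lifting the latch bar over the striker and letting it drop all the way into the catch, and only then press the timer plunger down to its stop and let it come up again. Do not disturb the jar, the mould or the brush.

Things in the scene. Friction and masses are not known exactly. Their poses are not given: they have to be found in the camera images.
- dryer: Drying box, fixed, differently placed and turned each time. Origin on the bench under the chamber's centre; x away from the robot, y left, z up. Grey chamber 202 (x) by 250 mm (y), 6 mm walls, tops 126 mm up. Floor 30 mm up, in 4 bays of 92 by 116 mm split by a cross of dividers, 5 mm thick, 40 mm high above the floor. Fan housing at the -y end (y -119 to -219 mm), top 130 mm up, carries the timer.
- hatch (a joint): Flat aluminium hatch roofing the chamber, 188 x 242 x 6 mm, top 138 mm above the bench, 102 mm clear over the floor. Slides along the dryer's +y, in m: 0 = shut, 0.245 = fully open. Drags with 2.5 N, stays where left. No handle: it is slid by the tab of the latch bar pivoted on it. Starts shut and latched. Its two 10 mm wide rails (x = +-98 mm, tops 138 mm up) run on to y = 370 mm.
- bar (a joint): Drop-latch bar, dark steel, 16 mm wide, 8 mm thick, pivoted on the hatch's centre, reaching out to -x over the front wall. Angle (rad) about the dryer's y axis: 0 = level, its lowest (in the catch, or with the hatch open); up to 0.7 as its end is lifted. 100 g, falls back when let go. It passes the striker only above 0.2 rad; let go on top of the striker it rests at about 0.18, not latched.
- bar_tab (a point): Grip point in the thumb tab at the bar's free end: an upright fin 14 mm thick (along the dryer's y), 24 mm long (x), its top 16 mm above this point, the bar's upper face 26 mm below it. The point is 154 mm from the pivot along the bar and 30 mm above the bar's mid-plane (178 mm above the bench at angle 0). Moves with hatch and bar. Both y sides are free for fingers.
- bar_pivot (a point): The pivot of the latch bar on the hatch (axis along the dryer's y), 148 mm above the bench; moves with the hatch.
- dryer_catch (a point): The catch on the front wall (x = -116 mm in the dryer's frame): this point, 150 mm above the bench, lies midway between two upright steel teeth, each 20 (x) by 10 mm (y), tops 164 mm above the bench, 30 mm apart. The +y tooth is the striker that holds the hatch shut, the -y one a stop. The level bar (underside 144 mm up) lies between them with 7 mm play each side.
- timer (a joint): Spring plunger of the timer, travel 0.014 m downwards: 0 = up, 0.014 = at its stop. The spring pushes with 3 N at the top, 9 N at the stop, and brings it back up when released.
- timer_top (a point): Centre of the top of the plunger's round white mushroom head (48 mm across), 170 mm above the bench when up.
- vase: Terracotta bud vase, 94 mm tall, origin at the centre of its foot (50 mm across), z up. Belly 58 mm across at 24 mm height, neck 24 mm across from 54 to 84 mm height (grip there), lip 34 mm. About 0.18 kg. May be absent.
- flask: Terracotta flask, 96 mm tall, origin at the centre of its foot, z up. Body 58 mm across up to 36 mm height, straight neck 22 mm across from 46 mm to the top (grip it there, about 75 mm up). About 0.18 kg. May be absent.
- bell: Terracotta bell-shaped pot, 92 mm tall, origin at the centre of its foot, z up. 58 mm across up to 24 mm height, tapering to a 24 mm waist at 60 to 70 mm, and a round head 36 mm across from 78 mm to the top (grip the head). About 0.18 kg. May be absent.
- stepped: Terracotta stepped pot, 90 mm tall, origin at the centre of its foot, z up. Foot part 58 mm across up to 32 mm height, above it a straight cylinder 34 mm across to the top (grip it there, about 75 mm up). About 0.18 kg. May be absent.
- jar: Bystander: white glaze jar with a black lid, 64 mm across, 100 mm tall, origin under its centre.
- mould: Bystander: half of a plaster mould, a white block 100 by 120 by 35 mm, origin under its centre.
- brush: Bystander: a 170 mm glazing brush lying on the bench.
- stick0: A dried terracotta candlestick, 90 mm tall, standing in a bay of the box at the start. Origin at the centre of its foot, z up. Foot 56 mm across up to 20 mm height, thin stem 22 mm across from 26 to 70 mm, round head 36 mm across from 74 mm to the top (grip the head). About 0.16 kg. Only one or two of the four are there.
- stick1: A dried terracotta candlestick, 90 mm tall, standing in a bay of the box at the start. Origin at the centre of its foot, z up. Foot 56 mm across up to 20 mm height, thin stem 22 mm across from 26 to 70 mm, round head 36 mm across from 74 mm to the top (grip the head). About 0.16 kg. Only one or two of the four are there.
- stick2: A dried terracotta candlestick, 90 mm tall, standing in a bay of the box at the start. Origin at the centre of its foot, z up. Foot 56 mm across up to 20 mm height, thin stem 22 mm across from 26 to 70 mm, round head 36 mm across from 74 mm to the top (grip the head). About 0.16 kg. Only one or two of the four are there.
- stick3: A dried terracotta candlestick, 90 mm tall, standing in a bay of the box at the start. Origin at the centre of its foot, z up. Foot 56 mm across up to 20 mm height, thin stem 22 mm across from 26 to 70 mm, round head 36 mm across from 74 mm to the top (grip the head). About 0.16 kg. Only one or two of the four are there.
- bay0 (a point): Centre of one bay of the dryer, on its floor (x -49, y -60 mm in the dryer's frame).
- bay1 (a point): Centre of one bay of the dryer, on its floor (x -49, y 60 mm in the dryer's frame).
- bay2 (a point): Centre of one bay of the dryer, on its floor (x 49, y -60 mm in the dryer's frame).
- bay3 (a point): Centre of one bay of the dryer, on its floor (x 49, y 60 mm in the dryer's frame).
Mind the look-alikes: they are no part of the job. What is shaped like the vase but blue is not meant. Leave any purple look-alike of the flask alone.

How it is judged:
By the outcome, as a careful person would: the job done as asked, in the order asked, and still so for the second after the job is handed in, with the robot touching nothing.
Of vase, flask, bell, stepped only 2 to 3 are there at a start; the rules pass over those that are not, and their reading is None.
Of stick0, stick1, stick2, stick3 only 1 to 2 are there at a start; the rules pass over those that are not, and their reading is None.
At some moment in a run one of vase, flask, bell, stepped may be knocked a few centimetres aside while the robot is not near it.
It also fails if it takes over 210 s, if anything falls off the work surface, if the arm or the gripper's body presses on something with over 40 N, if the wrist force passes 120 N, or if a joint passes its speed limit or range.

### The arm

A 6-joint arm with a two-finger parallel gripper is mounted at the origin on the work surface. World frame = base frame: x ahead of the robot, y to its left, z up, the work surface at z = 0. Lengths are in m, angles in degrees, forces in N, time in s.
With the tool pointing down it reaches from about 0.25 to 0.725 m from the base axis. Payload 9.7 kg.
Tool frame: the origin (TCP) lies between the finger pads; the fingertips stand 11 mm ahead of it and the grasp point (between the pads) lies 8 mm behind it; y points along the fingers, x is the direction in which the jaws open and shut, and the axes are right-handed (so a half turn about y gives the same grasp; the last joint's range is limited). The gripper opens to 85 mm and grips with 20 to 120 N. Pads are 22 mm wide; open, the fingers measure 114 mm over their backs; the gripper's body (76 mm by 85 mm) begins 54 mm behind the grasp point. The pads swing forward as they close: fully open they stand 13 mm farther back than shut.
Start: joints at [76.375, 4.979, 10.078, 95.1, 0, 90], TCP at [0.13, 0.535, 0.242] pointing down, gripper open.
Joint ranges: [-179.16, 179.16], [-48.56, 103.87], [-65.8, 70.77], [-126.05, 130.52], [-82.76, 87.17], [-180, 180]. Speed limits (degrees/s): [127.2, 127.2, 147.25, 180, 180, 180].

### API

Orientations are given as [roll, pitch, yaw] about the fixed x, y, z axes, in that order (R = Rz(yaw) Ry(pitch) Rx(roll)).
In Python, from workcell import bot, vision gives the robot as it stands. The module is installed in compiled form; this text tells all that it offers.
- The arm moves only by the shell command python3 -m crank 'ROWS' [OPENING] [FORCE]. ROWS is text: rows parted by semicolons, each of 6 numbers parted by spaces: the shift along the tool's x, y, z in m, then the turn, a rotation vector about the tool's x, y, z in rad. A call has 1 to 8 rows; each row is the pose to reach, as a shift and turn from the pose commanded when the call began, along the tool's axes at that moment; what a row does not reach only later rows make up. A row lasts 1/10 s, in which the tool goes at most 50 mm and 8.59 degrees, less where a joint would pass 70% of its speed; a pose out of reach is approached as far as the arm can. A call with a gripper value outside its range is refused whole. OPENING is the gripper's target within -1 to 1 (shut at 1, half-way at 0, fully open at -1), set as the call begins (- or left out, the last holds). The fingers move at their own pace and stop on an object; FORCE is the grip in N (left out, the last holds). Time passes only in rows, so rows that repeat a pose let the fingers close. It gives the time, the measured TCP pose, the force and the opening at its end, in the units of the state.
- bot.get_obs(): the state, without advancing time (a new reading comes with each control period).
- vision.camera(name): name is "side" or "top" or "wrist"; returns the picture (384x512x3 uint8, red, green, blue); there is no depth.
- vision.get_calibration(name): a dict with "fx", "fy", "cx", "cy" (pixels), "rvec" (rotation vector, rad) and "tvec" (3), from world to camera coordinates, as OpenCV has them. Camera axes: x right, y down, z forward; pixel columns grow to the right and rows downward; lengths in m; the calibration is good to about 2 mm. A picture is of the moment at which its call begins: read the wrist's pose just before it. get_calibration takes no time and is no camera call; for the wrist camera it gives the pose at the moment of the call.
- bot.job_done(): hands the job in, once; it reports no verdict.
The state is a dict: "time": time; "q": joint angles; "qd": joint speeds; "joint_efforts": joint torques, N m; "ee_pos": TCP position; "tcp_rot": TCP orientation; "wrist_force": force on the tool from outside, world axes, zero at the start; "torque": the same for the moment, N m; "opening": finger opening in m.
Only numpy, scipy, OpenCV 4.12 (cv2) and the standard library are available. Lean on these libraries where they do the work, as an engineer would, in place of code of your own. Each camera call takes 0.05 s, during which the arm holds its last target. There are 200 camera calls.

## Working session

There is one attempt and no reset: what is moved stays moved. The work goes in short steps, Python scripts to look and compute and a shell command to move; the robot and the scene stay as the last step left them, time stands still between calls to the robot, and variables do not carry over. Pictures are saved under pics/ and viewed, about 12 in all and at most 16, crops included, and the job is handed in when it is done.

```bash
mkdir -p pics; cat > h.py <<'E'
import numpy as np, cv2
from scipy.spatial.transform import Rotation as R
from workcell import bot, vision
def cal(n):
    c=vision.get_calibration(n); K=np.array([[c['fx'],0,c['cx']],[0,c['fy'],c['cy']],[0,0,1]])
    return K,R.from_rotvec(np.ravel(c['rvec'])).as_matrix(),np.ravel(c['tvec'])
def ray(n,uv,z,C=None):
    K,r,t=C or cal(n); o=-r.T@t; d=r.T@np.linalg.inv(K)@np.array([uv[0],uv[1],1.]); return o+d*(z-o[2])/d[2]
def proj(n,p,C=None):
    K,r,t=C or cal(n); c=K@(r@np.asarray(p,float)+t); return c[:2]/c[2]
def snap(n,f,crop=None,s=1):
    im=vision.camera(n); b=im[:,:,::-1].copy()
    cv2.imwrite('pics/raw_'+f,b)
    if crop: b=b[crop[1]:crop[3],crop[0]:crop[2]]
    if s!=1: b=cv2.resize(b,None,fx=s,fy=s,interpolation=cv2.INTER_CUBIC)
    cv2.imwrite('pics/'+f,b); return im
def shift(p,yaw=None):
    "tool-axes shift from measured pose to world p; turn for tool-down with jaw axis (tool x) at world yaw deg"
    s=bot.get_obs(); r=R.from_euler('xyz',s['tcp_rot'],degrees=True)
    d=r.inv().apply(np.asarray(p)-s['ee_pos']); out=[np.round(d,4)]
    if yaw is not None:
        best=None
        for k in (0,180):
            T=R.from_euler('xyz',[180,0,yaw+k],degrees=True); v=(r.inv()*T).as_rotvec()
            if best is None or np.linalg.norm(v)<np.linalg.norm(best): best=v
        out.append(np.round(best,4))
    return out
def st():
    s=bot.get_obs(); print({k:(np.round(v,4).tolist()) for k,v in s.items() if k in('time','q','ee_pos','tcp_rot','wrist_force','opening')})
E
python3 - <<'E'
from h import *
st()
for n in('top','side','wrist'): 
    K,r,t=cal(n); print(n,K[0,0],(-r.T@t).round(3), r[2].round(2))
a=snap('top','t0.png'); b=snap('side','s0.png')
cv2.imwrite('pics/t0b.png',cv2.resize(a[:,:,::-1],(800,600),interpolation=cv2.INTER_CUBIC))
cv2.imwrite('pics/s0b.png',cv2.resize(b[:,:,::-1],(800,600),interpolation=cv2.INTER_CUBIC))
E
```

```text
{'time': 0.0, 'q': [76.3727, 5.0112, 10.0332, 95.0973, -0.0001, 90.0006], 'ee_pos': [0.1295, 0.5343, 0.2416], 'tcp_rot': [-90.0001, 0.0752, 76.3721], 'wrist_force': [0.3248, -0.3939, -0.3329], 'opening': 0.0853}
top 454.90164080407965 [ 0.34  -0.155  1.272] [ 0.15 -0.02 -0.99]
side 367.5500533079874 [0.472 0.426 0.775] [ 0.01 -0.66 -0.76]
wrist 269.50533024428347 [0.063 0.552 0.374] [ 0.26 -0.06 -0.96]
```

View pics/t0b.png

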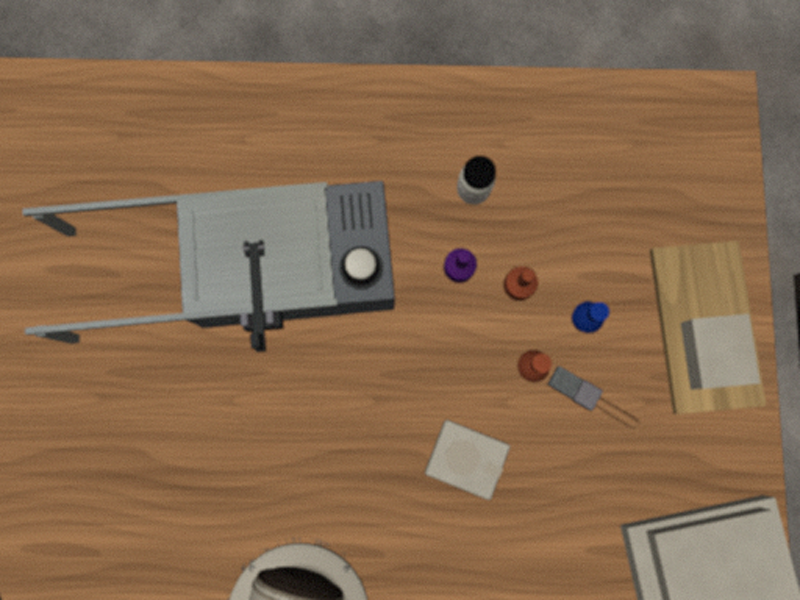

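View pics/s0b.png

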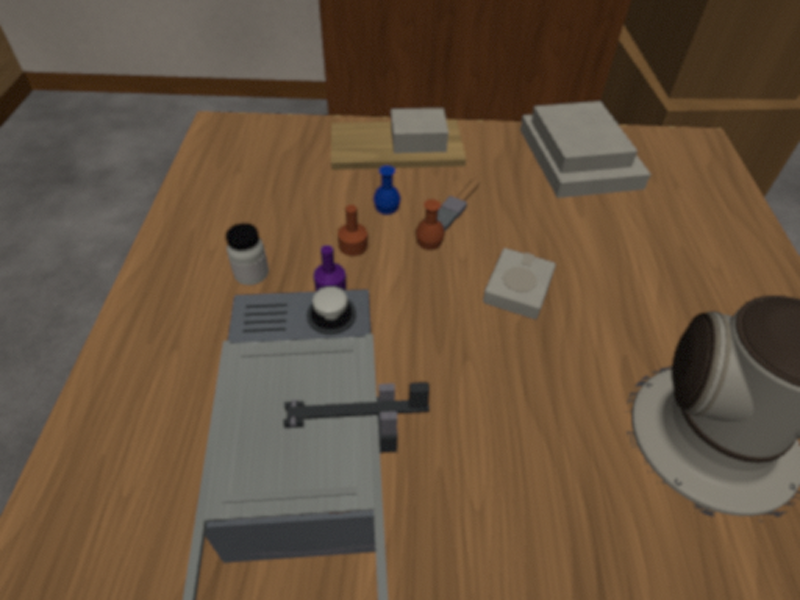

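The top view shows the dryer with its fan housing and white plunger at the right (360,265), and the tab at (258,340). There are two terracotta pots, at (520,283) and (535,365). The look-alikes are purple (460,265) and blue (590,316). I'll enlarge the dryer and the pots together.

```bash
sed -i "s/\[180,0,yaw+k\]/[-90,0,yaw+k]/" h.py; python3 - <<'E'
import cv2,numpy as np
a=cv2.imread('pics/raw_t0.png'); s=cv2.imread('pics/raw_s0.png')
d=cv2.resize(a[110:230,105:260],None,fx=5,fy=5,interpolation=cv2.INTER_CUBIC)[:,:775]
p=cv2.resize(s[95:190,140:310],None,fx=4,fy=4,interpolation=cv2.INTER_CUBIC)
cv2.imwrite('pics/c1.png',d); cv2.imwrite('pics/c2.png',p)
E
```

```text
(no output)
```

View pics/c1.png

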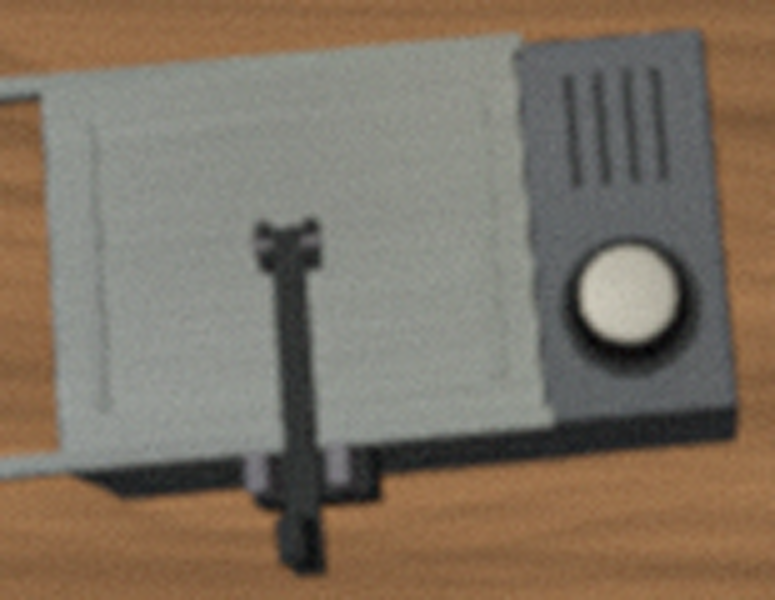

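View pics/c2.png

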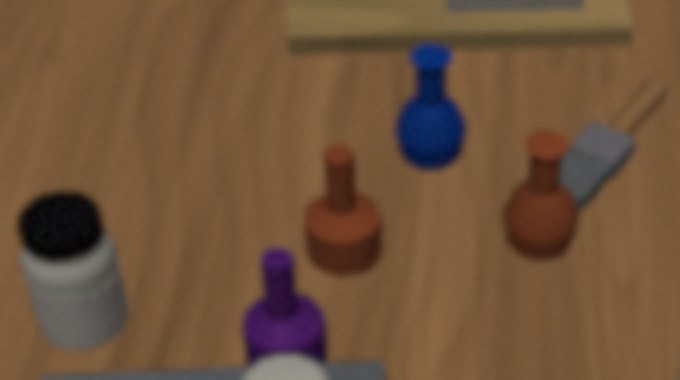

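c2 shows two terracotta candidates. The one at (342,210) has a straight neck and a cylindrical body, so it is the flask. The one at (540,200) has a lip and a round belly, so it is the vase. Blue (430,110) and purple (283,310) are the look-alikes. Next I'll fit the dryer pose from known points in c1.

```bash
python3 - <<'E'
from h import *
from scipy.optimize import least_squares
C=cal('top')
f=lambda u,v:((u+.5)/5-.5+105,(v+.5)/5-.5+110)
g=lambda u,v:((u+.5)*.64-.5,(v+.5)*.64-.5)
# (pixel, z, dryer x or None, dryer y or None)
L=[(f(2,78),.138,.103,None),(f(515,36),.138,.103,None),(f(2,478),.138,-.103,None),(f(545,430),.138,-.103,None),
(f(42,97),.138,None,.121),(f(60,440),.138,None,.121),(f(290,243),.152,0,0),(f(702,32),.130,None,-.219),(f(737,403),.130,None,-.219),(g(24,212),.138,None,.370),(g(28,332),.138,None,.370)]
P=[(ray('top',p,z,C)[:2],a,b) for p,z,a,b in L]
def res(q,full=False):
    c,s=np.cos(q[2]),np.sin(q[2]);o=[]
    for p,a,b in P:
        d=p-q[:2]; x=c*d[0]+s*d[1]; y=-s*d[0]+c*d[1]
        if a is not None:o.append(x-a)
        if b is not None:o.append(y-b)
    return np.array(o)*1e3
r=least_squares(res,[.5,.1,0],loss='soft_l1'); q=r.x; print(q[:2],np.degrees(q[2])); print(res(q).round(1))
np.save('dryer.npy',q)
M=R.from_euler('z',q[2]).as_matrix()
W=lambda p:M@np.array(p)+[q[0],q[1],0]
t=ray('top',f(630,294),.168,C); print('timer',t, M.T@(t-[q[0],q[1],0]))
print('tab',W([-.154,0,.178]),'open',W([-.154,.245,.178]))
print('proj top tabtop', proj('top',W([-.154,0,.194]),C), f(300,540))
S=cal('side')
print('side proj tab top, seen', proj('side',W([-.154,0,.194]),S),g(419,390), 'pivot',proj('side',W([0,0,.152]),S),g(293,412))
for i,(a,b) in enumerate([(-.049,-.06),(-.049,.06),(.049,-.06),(.049,.06)]): print('bay',i,W([a,b,.03]).round(4))
# pots
for nm,u in(('top',cv2.imread('pics/raw_t0.png')),('side',cv2.imread('pics/raw_s0.png'))):
    h=cv2.cvtColor(u,cv2.COLOR_BGR2HSV); m=cv2.inRange(h,(0,130,60),(11,255,255)); n,l,s,c=cv2.connectedComponentsWithStats(m)
    for i in range(1,n):
        if s[i,4]>60: print(nm,s[i],c[i].round(1),ray(nm,c[i],.03).round(3))
E
```

```text
[0.60002497 0.0716462 ] 5.793249020089937
[ 0.4 -0.  -0.2 -0.5  1.1  0.3  0.4 -1.5  1.5  1.2 -1.2 -4.7]
timer [ 0.57311423 -0.10143315  0.168     ] [-0.04424377 -0.16947902  0.168     ]
tab [0.44681151 0.05610159 0.178     ] open [0.42208144 0.29985028 0.178     ]
proj top tabtop [162.57600445 217.62765124] (164.6, 217.6)
side proj tab top, seen [269.03483736 247.70011172] (267.98, 249.42000000000002) pivot [187.97573921 263.65939121] (187.34, 263.5)
bay 0 [0.5573 0.007  0.03  ]
bay 1 [0.5452 0.1264 0.03  ]
bay 2 [0.6548 0.0169 0.03  ]
bay 3 [0.6427 0.1363 0.03  ]
top [322 170  23  22 357] [333.  180.6] [ 0.571 -0.38   0.03 ]
top [331 224  23  21 349] [341.6 233.6] [ 0.424 -0.401  0.03 ]
side [266 128  18  32 361] [275.1 145.2] [ 0.423 -0.412  0.03 ]
side [216 131  19  33 387] [225.2 149.7] [ 0.572 -0.385  0.03 ]
```

```bash
python3 - <<'E'
from h import *
print(shift([.447,.056,.242],95.8))
E
```

```text
[array([-3.901e-01,  1.000e-04, -4.212e-01]), array([-2.000e-04, -3.391e-01, -1.100e-03])]
```

```bash
python3 -m crank '-0.26 0 -0.28 0 0 0;-0.26 0 -0.28 0 0 0;-0.26 0 -0.28 0 0 0;-0.26 0 -0.28 0 0 0;-0.26 0 -0.28 0 0 0;-0.26 0 -0.28 0 0 0;-0.26 0 -0.28 0 0 0;-0.26 0 -0.28 0 0 0' -0.3
python3 -m crank '-0.13 0 -0.141 0 -0.339 0;-0.13 0 -0.141 0 -0.339 0;-0.13 0 -0.141 0 -0.339 0;-0.13 0 -0.141 0 -0.339 0;-0.13 0 -0.141 0 -0.339 0;-0.13 0 -0.141 0 -0.339 0;-0.13 0 -0.141 0 -0.339 0'
python3 - <<'E'
from h import *
st(); print(shift([.447,.056,.170],95.8))
C=cal('wrist'); im=snap('wrist','w1.png')
q=np.load('dryer.npy');M=R.from_euler('z',q[2]).as_matrix();W=lambda p:M@np.array(p)+[q[0],q[1],0]
print(proj('wrist',W([-.154,0,.194]),C),proj('wrist',W([0,0,.152]),C))
E
```

```text
time: 0.9
ee_pos: [0.3413, 0.2134, 0.2423]
tcp_rot: [-90.0, 0.0, 76.3]
wrist_force: [0.8, 0.6, -1.0]
opening: 0.0556
time: 1.6
ee_pos: [0.4464, 0.0568, 0.2421]
tcp_rot: [-90.0, -0.0, 95.8]
wrist_force: [-0.2, -0.2, 0.3]
opening: 0.056
{'time': 1.6, 'q': [7.235, -8.5885, -3.1608, 95.471, 0.0171, 1.4624], 'ee_pos': [0.4464, 0.0568, 0.2421], 'tcp_rot': [-89.9563, -0.016, 95.7726], 'wrist_force': [-0.2167, -0.1553, 0.2658], 'opening': 0.056}
[array([-0.0008,  0.0721, -0.0006]), array([-0.0008, -0.0005,  0.0003])]
[253.17802693 213.87296154] [253.88377641 341.22046777]
```

View pics/w1.png

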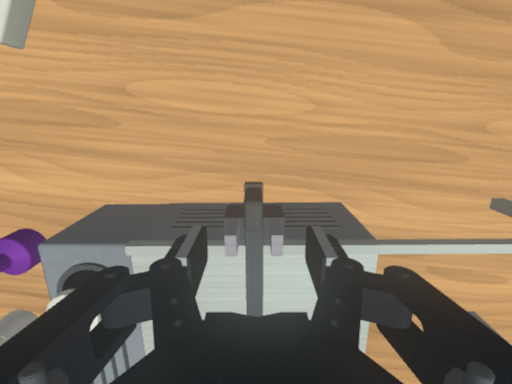

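The tab is at column 254 between the open fingers, as predicted (253). I'll go down and grip it.

```bash
python3 -m crank '-0.001 0.04 0 0 0 0;-0.001 0.072 0 0 0 0;-0.001 0.072 0 0 0 0'
python3 -m crank '0 0 0 0 0 0;0 0 0 0 0 0;0 0 0 0 0 0;0 0 0 0 0 0;0 0 0 0 0 0' 1 40
python3 - <<'E'
from h import *
st()
q=np.load('dryer.npy'); s=bot.get_obs(); r=R.from_euler('xyz',s['tcp_rot'],degrees=True)
M=R.from_euler('z',q[2]); piv=M.apply([0,0,.148])+[q[0],q[1],0]
# lift: bar end up = rotation about dryer +y (x=-L goes up for +angle)
for a in(.1,.2,.3,.35):
    T=M*R.from_rotvec([0,a,0])*M.inv(); p=T.apply(s['ee_pos']-piv)+piv
    print(a,(r.inv().apply(p-s['ee_pos'])).round(4),(r.inv()*T*r).as_rotvec().round(3))
print('slide .245',r.inv().apply(M.apply([0,.245,0])).round(4))
E
```

```text
time: 1.95
ee_pos: [0.4445, 0.0564, 0.1667]
tcp_rot: [-89.7, -0.0, 95.9]
wrist_force: [0.6, -0.2, 0.5]
opening: 0.0556
time: 2.45
ee_pos: [0.4476, 0.0556, 0.1722]
tcp_rot: [-90.2, -0.0, 95.8]
wrist_force: [-1.2, 0.9, 7.5]
opening: 0.0135
{'time': 2.45, 'q': [7.0718, -9.5834, -11.77, 87.6474, 0.0241, 1.2491], 'ee_pos': [0.4476, 0.0556, 0.1722], 'tcp_rot': [-90.1654, -0.0277, 95.8228], 'wrist_force': [-1.1755, 0.9128, 7.5381], 'opening': 0.0135}
0.1 [ 0.     -0.0152 -0.0032] [ 0.1  0.  -0. ]
0.2 [ 0.     -0.0299 -0.008 ] [ 0.2  0.  -0. ]
0.3 [ 0.     -0.0442 -0.0141] [ 0.3  0.  -0. ]
0.35 [ 0.     -0.051  -0.0177] [ 0.35  0.   -0.  ]
slide .245 [ 2.45e-01  1.00e-04 -1.00e-04]
```

```bash
python3 -m crank '0 -0.0152 -0.0032 0.1 0 0;0 -0.0299 -0.008 0.2 0 0;0 -0.0442 -0.0141 0.3 0 0;0 -0.0442 -0.0141 0.3 0 0;0 -0.0442 -0.0141 0.3 0 0'
python3 -m crank '0.03 0 0 0 0 0;0.06 0 0 0 0 0;0.09 0 0 0 0 0;0.12 0 0 0 0 0;0.15 0 0 0 0 0;0.18 0 0 0 0 0;0.21 0 0 0 0 0;0.23 0 0 0 0 0'
python3 -m crank '0.01 0 0 0 0 0;0.017 0 0 0 0 0;0.017 0 0 0 0 0'
python3 - <<'E'
from h import *
st()
q=np.load('dryer.npy'); s=bot.get_obs(); M=R.from_euler('z',q[2])
print(M.inv().apply(s['ee_pos']-[q[0],q[1],0]))
E
```

```text
time: 2.95
ee_pos: [0.4603, 0.057, 0.2147]
tcp_rot: [-72.5, -0.0, 95.8]
wrist_force: [-7.0, 1.3, 1.3]
opening: 0.0136
time: 3.75
ee_pos: [0.436, 0.2867, 0.215]
tcp_rot: [-72.6, 0.1, 95.9]
wrist_force: [-7.8, -4.8, 1.7]
opening: 0.0134
time: 4.05
ee_pos: [0.4346, 0.3002, 0.215]
tcp_rot: [-72.6, 0.4, 95.8]
wrist_force: [-7.4, -18.8, 2.6]
opening: 0.0135
{'time': 4.05, 'q': [31.0185, 17.2477, 19.2242, 107.9658, 6.9885, 24.2492], 'ee_pos': [0.4346, 0.3002, 0.215], 'tcp_rot': [-72.5906, 0.3718, 95.8435], 'wrist_force': [-7.3846, -18.8026, 2.5676], 'opening': 0.0135}
[-0.14152464  0.24410096  0.21502053]
```

```bash
python3 -m crank '-0.002 0 0 0 0 0;-0.002 0.0232 0.0019 -0.15 0 0;-0.002 0.0464 0.0004 -0.3 0 0;-0.002 0.0464 0.0004 -0.3 0 0;-0.002 0.0464 0.0004 -0.3 0 0'
python3 -m crank '0 0 0 0 0 0;0 0 0 0 0 0;0 0 0 0 0 0' -0.3
python3 -m crank '0 -0.05 0 0 0 0;0 -0.1 0 0 0 0;0 -0.12 0.05 0 0 0;0 -0.12 0.09 0 0 0;0 -0.12 0.09 0 0 0'
python3 - <<'E'
from h import *
st()
a=snap('top','t2.png',(100,105,380,255),2.8); b=snap('side','s2.png')
E
```

```text
time: 4.55
ee_pos: [0.4218, 0.2984, 0.1712]
tcp_rot: [-90.3, 0.0, 95.8]
wrist_force: [3.4, -4.1, -2.7]
opening: 0.0134
time: 4.85
ee_pos: [0.4225, 0.2993, 0.1706]
tcp_rot: [-90.0, -0.0, 95.8]
wrist_force: [0.1, -0.5, 0.7]
opening: 0.0552
time: 5.35
ee_pos: [0.33, 0.2899, 0.2925]
tcp_rot: [-90.1, -0.1, 95.9]
wrist_force: [1.6, 0.9, 1.1]
opening: 0.0556
{'time': 5.35, 'q': [41.2684, -8.7383, 2.3891, 100.9915, 0.0431, 35.382], 'ee_pos': [0.33, 0.2899, 0.2925], 'tcp_rot': [-90.0858, -0.1138, 95.8865], 'wrist_force': [1.6293, 0.9434, 1.0956], 'opening': 0.0556}
```

View pics/t2.png

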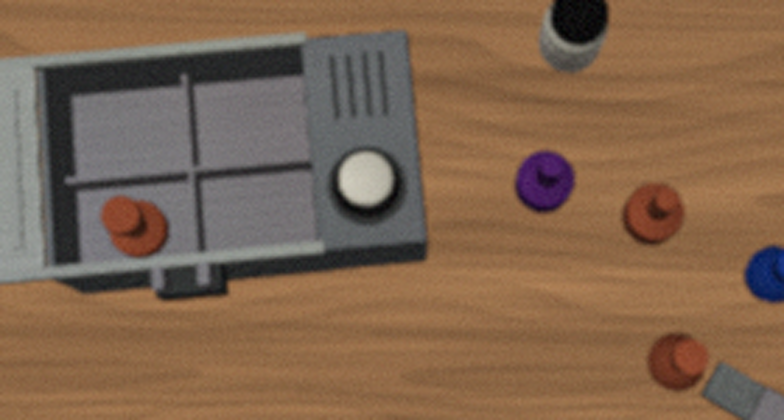

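View pics/s2.png

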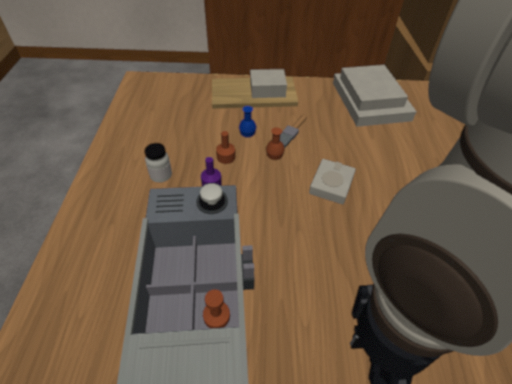

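One stick is there, in bay1: head at (124,215) in the crop and (214,297) in the side view. The other bays are empty. I'll locate it in both views.

```bash
python3 - <<'E'
from h import *
print(ray('top',((124+.5)/2.8-.5+100,(214+.5)/2.8-.5+105),.12), 'foot',ray('top',((140+.5)/2.8-.5+100,(228+.5)/2.8-.5+105),.05))
print(ray('side',(214,297),.12),'foot',ray('side',(216,314.5),.05))
p=(ray('top',(143.9,181.1),.12)+ray('side',(214,297),.12))/2
print(shift([.545,.127,.29],95.8),shift([.36,.2,.25],95.8))
E
```

```text
[0.54746462 0.12168257 0.12      ] foot [0.54648142 0.12244459 0.05      ]
[0.54700315 0.12244648 0.12      ] foot [0.54710751 0.12735209 0.05      ]
[array([-0.1842,  0.0009, -0.1947]), array([0.0011, 0.001 , 0.0008])] [array([-0.0927,  0.0408, -0.0181]), array([0.0011, 0.001 , 0.0008])]
```

```bash
python3 -m crank '-0.189 0 -0.196 0 0 0;-0.189 0 -0.196 0 0 0;-0.189 0 -0.196 0 0 0;-0.189 0 -0.196 0 0 0;-0.189 0 -0.196 0 0 0;-0.189 0 -0.196 0 0 0;-0.189 0.04 -0.196 0 0 0;-0.189 0.09 -0.196 0 0 0' 
python3 -m crank '0 0 0 0 0 0;0 0 0 0 0 0'
python3 - <<'E'
from h import *
st(); print(shift([.547,.1225,.102],95.8)); snap('wrist','w2.png')
print(proj('wrist',[.547,.1225,.12]))
E
```

```text
time: 6.25
ee_pos: [0.5495, 0.1206, 0.1997]
tcp_rot: [-90.2, -0.0, 95.7]
wrist_force: [1.3, -0.5, -0.3]
opening: 0.055
time: 6.45
ee_pos: [0.5469, 0.1214, 0.2003]
tcp_rot: [-89.9, 0.0, 95.8]
wrist_force: [-0.1, 1.0, 1.4]
opening: 0.0553
{'time': 6.45, 'q': [12.5129, 5.8191, 6.3246, 90.6226, -0.0008, 6.7429], 'ee_pos': [0.5469, 0.1214, 0.2003], 'tcp_rot': [-89.8838, 0.0146, 95.77], 'wrist_force': [-0.059, 0.9504, 1.3546], 'opening': 0.0553}
[array([ 0.0011,  0.0983, -0.0004]), array([-0.002 , -0.0005, -0.0003])]
[255.38854762 197.59469542]
```

View pics/w2.png

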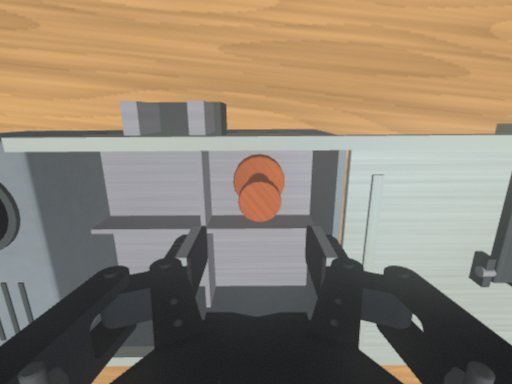

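The head is at (260,200) against a predicted (255,198), so I'll correct by +3.5 mm in tool x.

```bash
python3 -m crank '0.0045 0.04 -0.001 0 0 0;0.0045 0.075 -0.001 0 0 0;0.0045 0.098 -0.001 0 0 0;0.0045 0.098 -0.001 0 0 0'
python3 -m crank '0 0 0 0 0 0;0 0 0 0 0 0;0 0 0 0 0 0;0 0 0 0 0 0' 1 40
python3 -m crank '0 -0.04 0 0 0 0;0 -0.08 0 0 0 0;0 -0.12 0 0 0 0;0 -0.14 0 0 0 0;0 -0.14 0 0 0 0'
python3 - <<'E'
from h import *
st(); print(shift([.36,.12,.25],95.8),shift([.36,.12,.072],95.8)); 
E
```

```text
time: 6.9
ee_pos: [0.5479, 0.1266, 0.1028]
tcp_rot: [-90.0, -0.0, 95.8]
wrist_force: [-0.7, -0.5, 0.3]
opening: 0.0553
time: 7.3
ee_pos: [0.5492, 0.1266, 0.106]
tcp_rot: [-90.3, -0.0, 95.8]
wrist_force: [-0.1, -1.9, 8.0]
opening: 0.0343
time: 7.8
ee_pos: [0.5487, 0.1267, 0.2474]
tcp_rot: [-90.4, -0.1, 95.8]
wrist_force: [0.5, 0.2, -2.2]
opening: 0.0344
{'time': 7.8, 'q': [13.0002, 6.4733, 12.269, 95.3519, 0.0032, 7.1971], 'ee_pos': [0.5487, 0.1267, 0.2474], 'tcp_rot': [-90.4399, -0.0588, 95.8033], 'wrist_force': [0.5415, 0.2154, -2.228], 'opening': 0.0344}
[array([ 0.0124, -0.004 ,  0.1884]), array([0.0077, 0.0001, 0.001 ])] [array([0.0122, 0.174 , 0.1897]), array([0.0077, 0.0001, 0.001 ])]
```

```bash
python3 -m crank '0.012 0 0.047 0 0 0;0.012 0 0.094 0 0 0;0.012 0 0.141 0 0 0;0.012 0 0.188 0 0 0;0.012 0.04 0.188 0 0 0;0.012 0.09 0.188 0 0 0;0.012 0.13 0.188 0 0 0;0.012 0.155 0.188 0 0 0'
python3 -m crank '0 0 0 0 0 0;0 0.005 0 0 0 0;0 0.01 0 0 0 0;0 0.013 0 0 0 0;0 0.013 0 0 0 0'
python3 - <<'E'
from h import *
st()
E
```

```text
time: 8.6
ee_pos: [0.3574, 0.1188, 0.0838]
tcp_rot: [-89.8, 0.0, 95.8]
wrist_force: [-0.3, 0.7, -0.7]
opening: 0.0344
time: 9.1
ee_pos: [0.3602, 0.1195, 0.0761]
tcp_rot: [-90.2, -0.0, 95.8]
wrist_force: [-1.2, -1.9, 6.7]
opening: 0.0344
{'time': 9.1, 'q': [18.3687, -19.196, -30.0608, 78.9533, -0.0176, 12.5776], 'ee_pos': [0.3602, 0.1195, 0.0761], 'tcp_rot': [-90.1814, -0.0224, 95.791], 'wrist_force': [-1.2129, -1.918, 6.6596], 'opening': 0.0344}
```

```bash
python3 -m crank '0 0 0 0 0 0;0 0 0 0 0 0;0 0 0 0 0 0' -0.3
python3 -m crank '0 -0.05 0 0 0 0;0 -0.1 0 0 0 0;0 -0.15 0 0 0 0;0 -0.174 0 0 0 0;0 -0.174 0 0 0 0'
cat > pots.py <<'E'
from h import *
def pots(save=None):
    o={}
    for nm in('top','side'):
        u=vision.camera(nm)[:,:,::-1].copy()
        if save: cv2.imwrite(f'pics/{save}_{nm}.png',u)
        h=cv2.cvtColor(u,cv2.COLOR_BGR2HSV); m=cv2.inRange(h,(0,130,60),(11,255,255)); n,l,s,c=cv2.connectedComponentsWithStats(m)
        for i in range(1,n):
            if s[i,4]>60: print(nm,s[i],c[i].round(1),ray(nm,c[i],.03).round(3))
E
python3 - <<'E'
from h import *; from pots import pots
st(); pots('p3')
print(shift([.424,-.404,.25],95.8))
E
```

```text
time: 9.4
ee_pos: [0.3592, 0.1193, 0.0745]
tcp_rot: [-90.0, -0.0, 95.8]
wrist_force: [0.8, 0.2, 0.1]
opening: 0.0556
time: 9.9
ee_pos: [0.3602, 0.1197, 0.2518]
tcp_rot: [-90.3, -0.1, 95.8]
wrist_force: [-0.0, 0.3, -0.2]
opening: 0.0559
{'time': 9.9, 'q': [18.378, -18.1483, -9.8132, 98.0179, 0.0018, 12.5797], 'ee_pos': [0.3602, 0.1197, 0.2518], 'tcp_rot': [-90.3092, -0.0709, 95.7985], 'wrist_force': [-0.0037, 0.2741, -0.2268], 'opening': 0.0559}
top [322 170  23  22 362] [332.9 180.8] [ 0.57 -0.38  0.03]
top [331 224  22  21 341] [341.7 233.6] [ 0.424 -0.402  0.03 ]
top [139 247  23  21 295] [151.8 257.8] [0.354 0.113 0.03 ]
side [266 127  18  33 364] [275.1 144.9] [ 0.423 -0.413  0.03 ]
side [216 131  19  33 386] [225.2 149.7] [ 0.572 -0.385  0.03 ]
side [294 297  27  38 744] [308.2 316.1] [0.357 0.115 0.03 ]
[array([-0.5272, -0.0019, -0.0115]), array([ 0.0004, -0.    ,  0.0001])]
```

```bash
python3 -m crank '-0.05 0 0 0 0 0;-0.1 0 0 0 0 0;-0.15 0 0 0 0 0;-0.2 0 0 0 0 0;-0.25 0 0 0 0 0;-0.3 0 0 0 0 0;-0.35 0 0 0 0 0;-0.4 0 0 0 0 0'
python3 -m crank '-0.05 0 0 0 0 0;-0.1 0 0 0 0 0;-0.127 0.05 -0.0115 0 0 0;-0.127 0.08 -0.0115 0 0 0;-0.127 0.08 -0.0115 0 0 0;-0.127 0.08 -0.0115 0 0 0'
python3 - <<'E'
from h import *
st(); snap('wrist','w4.png'); print(proj('wrist',[.424,-.404,.094]),proj('wrist',[.424,-.404,.024])); print(shift([.424,-.404,.064],95.8))
E
```

```text
time: 10.8
ee_pos: [0.3986, -0.2806, 0.2465]
tcp_rot: [-89.9, -0.1, 95.8]
wrist_force: [0.9, -0.2, -0.3]
opening: 0.0555
time: 11.4
ee_pos: [0.423, -0.403, 0.1676]
tcp_rot: [-89.9, -0.1, 95.8]
wrist_force: [0.4, 0.8, 0.2]
opening: 0.0555
{'time': 11.4, 'q': [-43.6168, 8.977, 6.2065, 87.3964, 0.0033, -49.4193], 'ee_pos': [0.423, -0.403, 0.1676], 'tcp_rot': [-89.8939, -0.1289, 95.8023], 'wrist_force': [0.3783, 0.7613, 0.2211], 'opening': 0.0555}
[253.65247762 201.67339448] [254.1603607  181.02577522]
[array([-0.0006,  0.1055, -0.0002]), array([ 0.0003,  0.0004, -0.0003])]
```

View pics/w4.png

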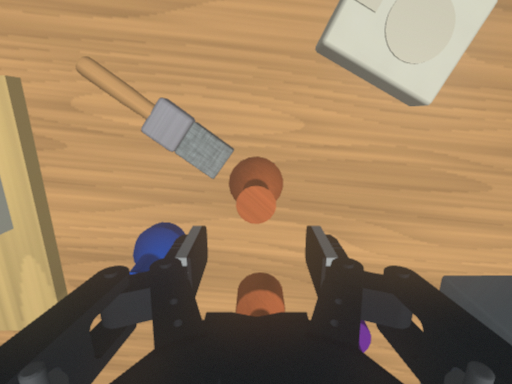

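```bash
python3 -m crank '0.0015 0.04 -0.002 0 0 0;0.0015 0.08 -0.002 0 0 0;0.0015 0.106 -0.002 0 0 0;0.0015 0.106 -0.002 0 0 0'
python3 -m crank '0 0 0 0 0 0;0 0 0 0 0 0;0 0 0 0 0 0;0 0 0 0 0 0;0 0 0 0 0 0' 1 40
python3 -m crank '0 -0.04 0 0 0 0;0 -0.09 0 0 0 0;0 -0.14 0 0 0 0;0 -0.18 0 0 0 0;0 -0.18 0 0 0 0;0 -0.18 0 0 0 0'
python3 - <<'E'
from h import *
st(); print(shift([.5573,.0075,.24],95.8))
E
```

```text
time: 11.85
ee_pos: [0.4249, -0.4008, 0.0611]
tcp_rot: [-89.9, -0.1, 95.8]
wrist_force: [-0.8, -0.4, -0.3]
opening: 0.0557
time: 12.35
ee_pos: [0.4268, -0.4031, 0.066]
tcp_rot: [-90.2, 0.2, 95.8]
wrist_force: [-0.9, 1.3, 6.7]
opening: 0.029
time: 12.95
ee_pos: [0.426, -0.4026, 0.2445]
tcp_rot: [-90.1, 0.2, 95.8]
wrist_force: [0.3, 0.1, -2.0]
opening: 0.029
{'time': 12.95, 'q': [-43.3777, 9.8887, 15.7499, 95.6411, 0.0005, -49.1791], 'ee_pos': [0.426, -0.4026, 0.2445], 'tcp_rot': [-90.1443, 0.1663, 95.8012], 'wrist_force': [0.2604, 0.0995, -2.0449], 'opening': 0.029}
[array([ 0.3947,  0.0037, -0.172 ]), array([ 0.0025,  0.    , -0.0029])]
```

Opening 29 mm means the pads bear on the neck where it flares into the lip. The grip is holding. I'll carry the vase high over the timer to bay0.

```bash
python3 -m crank '0 -0.04 0 0 0 0;0.04 -0.055 -0.017 0 0 0;0.085 -0.055 -0.037 0 0 0;0.13 -0.055 -0.057 0 0 0;0.175 -0.055 -0.077 0 0 0;0.22 -0.055 -0.096 0 0 0;0.265 -0.055 -0.115 0 0 0;0.31 -0.055 -0.135 0 0 0'
python3 -m crank '0.04 0 -0.018 0 0 0;0.085 0 -0.037 0 0 0;0.085 0 -0.037 0 0 0;0.085 0 -0.037 0 0 0'
python3 - <<'E'
from h import *
st(); print(shift([.5573,.0075,.115],95.8)); snap('wrist','w5.png')
snap('side','s5.png',(100,110,356,302),3)
E
```

```text
time: 13.75
ee_pos: [0.5283, -0.0781, 0.2962]
tcp_rot: [-89.9, -0.0, 95.8]
wrist_force: [0.4, -0.8, -2.1]
opening: 0.0291
time: 14.15
ee_pos: [0.5565, 0.0093, 0.2958]
tcp_rot: [-89.9, 0.0, 95.9]
wrist_force: [0.6, -0.7, -2.0]
opening: 0.0287
{'time': 14.15, 'q': [0.9651, 7.6885, 19.0737, 101.5305, -0.013, -4.981], 'ee_pos': [0.5565, 0.0093, 0.2958], 'tcp_rot': [-89.8541, 0.0003, 95.9461], 'wrist_force': [0.6312, -0.714, -2.0479], 'opening': 0.0287}
[array([-0.0019,  0.1808, -0.001 ]), array([-0.0025,  0.0025, -0.    ])]
```

View pics/s5.png

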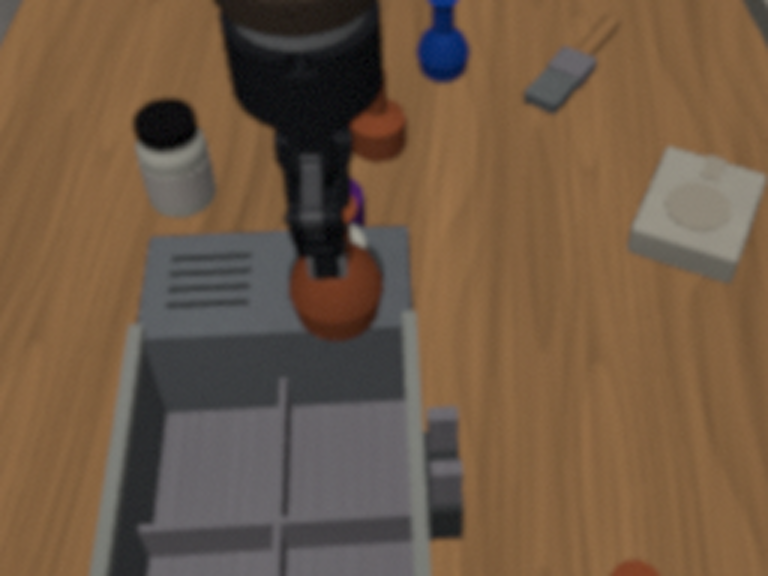

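```bash
python3 - <<'E'
from h import *
n=lambda u,v:((u+.5)/3-.5+100,(v+.5)/3-.5+110)
for z in(.245,.254,.26): print(ray('side',n(336,290),z))
print(proj('side',[.5565,.0093,.254]),proj('side',[.5565,.0093,.230]),'bottom seen',n(338,338))
E
```

```text
[0.55527558 0.00359413 0.245     ]
[0.55386099 0.01076271 0.254     ]
[0.55291793 0.01554177 0.26      ]
[210.30162179 205.65465085] [211.25612675 213.73575013] bottom seen (212.33333333333331, 222.33333333333331)
```

The vase hangs upright, within 3 mm of the bay centre. I'll lower it.

```bash
python3 -m crank '-0.002 0.045 -0.003 0 0 0;-0.002 0.09 -0.003 0 0 0;-0.002 0.135 -0.003 0 0 0;-0.002 0.17 -0.003 0 0 0;-0.002 0.185 -0.003 0 0 0;-0.002 0.192 -0.003 0 0 0;-0.002 0.196 -0.003 0 0 0;-0.002 0.196 -0.003 0 0 0'
python3 -m crank '0 0.003 0 0 0 0;0 0.005 0 0 0 0;0 0.005 0 0 0 0'
python3 - <<'E'
from h import *
st()
E
```

```text
time: 15.05
ee_pos: [0.5607, 0.0062, 0.1026]
tcp_rot: [-90.1, 0.0, 95.8]
wrist_force: [-0.4, -0.2, -0.9]
opening: 0.0289
time: 15.35
ee_pos: [0.5601, 0.0066, 0.0965]
tcp_rot: [-90.0, 0.0, 95.8]
wrist_force: [-0.3, -0.3, -1.1]
opening: 0.0291
{'time': 15.35, 'q': [0.6739, 5.9774, -4.9606, 79.0379, 0.0001, -5.136], 'ee_pos': [0.5601, 0.0066, 0.0965], 'tcp_rot': [-90.0239, 0.0021, 95.8099], 'wrist_force': [-0.3031, -0.2916, -1.1084], 'opening': 0.0291}
```

```bash
python3 -m crank '0 0.002 0 0 0 0;0 0.003 0 0 0 0;0 0.003 0 0 0 0;0 0.003 0 0 0 0'
python3 -m crank '0 0 0 0 0 0;0 0 0 0 0 0;0 0 0 0 0 0' -0.3
python3 -m crank '0 -0.05 0 0 0 0;0 -0.1 0 0 0 0;0 -0.15 0 0 0 0;0 -0.19 0 0 0 0;0 -0.19 0 0 0 0'
python3 - <<'E'
from h import *; from pots import pots
st(); pots('p6'); print(shift([.572,-.383,.285],95.8))
print('vase foot expected side', proj('side',[.558,.007,.03+.09]), proj('side',[.558,.007,.054]))
E
```

```text
time: 15.75
ee_pos: [0.561, 0.0067, 0.0959]
tcp_rot: [-90.2, 0.0, 95.8]
wrist_force: [-3.0, 0.2, 12.6]
opening: 0.0289
time: 16.05
ee_pos: [0.56, 0.0065, 0.0932]
tcp_rot: [-90.0, -0.0, 95.8]
wrist_force: [0.2, -0.9, 0.5]
opening: 0.0556
time: 16.55
ee_pos: [0.5612, 0.0065, 0.2893]
tcp_rot: [-90.5, 0.0, 95.8]
wrist_force: [0.0, -1.2, -0.0]
opening: 0.0555
{'time': 16.55, 'q': [0.664, 7.4448, 18.0584, 100.136, -0.0021, -5.133], 'ee_pos': [0.5612, 0.0065, 0.2893], 'tcp_rot': [-90.4755, 0.0449, 95.7969], 'wrist_force': [0.0316, -1.2064, -0.0115], 'opening': 0.0555}
top [322 170  23  22 360] [332.9 180.8] [ 0.571 -0.38   0.03 ]
top [183 173  19  19 299] [191.4 182. ] [0.563 0.013 0.03 ]
side [216 131  19  33 300] [226.2 152. ] [ 0.568 -0.375  0.03 ]
side [205 238  24  37 612] [216.1 257.3] [ 0.563 -0.017  0.03 ]
side [294 297  27  38 753] [308.2 316.3] [0.357 0.116 0.03 ]
[array([-0.3887, -0.0012,  0.0279]), array([ 0.0014,  0.    , -0.0001])]
vase foot expected side [214.45092209 244.93587465] [216.39286949 261.12439987]
```

```bash
python3 -m crank '-0.05 0 0.003 0 0 0;-0.1 0 0.007 0 0 0;-0.15 0 0.01 0 0 0;-0.2 0 0.014 0 0 0;-0.25 0 0.018 0 0 0;-0.3 0 0.021 0 0 0;-0.35 0 0.025 0 0 0;-0.389 0 0.028 0 0 0'
python3 -m crank '0 0.04 0 0 0 0;0 0.08 0 0 0 0;0 0.115 0 0 0 0;0 0.115 0 0 0 0;0 0.115 0 0 0 0'
python3 - <<'E'
from h import *
st(); im=snap('wrist','w7.png'); print(proj('wrist',[.572,-.383,.096]),proj('wrist',[.572,-.383,.036])); print(shift([.572,-.383,.068],95.8))
E
```

```text
time: 17.45
ee_pos: [0.5706, -0.3859, 0.2807]
tcp_rot: [-89.8, -0.1, 95.7]
wrist_force: [0.6, -0.2, 0.7]
opening: 0.0555
time: 17.95
ee_pos: [0.5708, -0.3829, 0.1677]
tcp_rot: [-89.9, -0.1, 95.8]
wrist_force: [0.1, -0.5, 0.6]
opening: 0.0557
{'time': 17.95, 'q': [-33.8519, 23.8744, 24.5046, 90.7748, -0.0017, -39.6559], 'ee_pos': [0.5708, -0.3829, 0.1677], 'tcp_rot': [-89.8876, -0.0909, 95.8039], 'wrist_force': [0.0899, -0.5354, 0.6164], 'opening': 0.0557}
[254.82255455 202.58108776] [255.04783461 183.93821003]
[array([ 0.0004,  0.1017, -0.0004]), array([ 0.0007,  0.0001, -0.0006])]
```

View pics/w7.png

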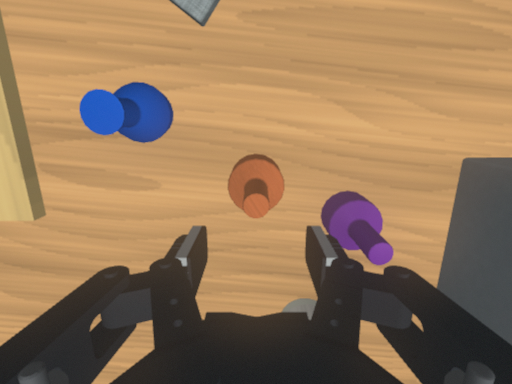

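The terracotta flask top is at (257,206), predicted (255,203). Purple, at (360,230), is clear of the finger.

```bash
python3 -m crank '0.0018 0.04 -0.003 0 0 0;0.0018 0.08 -0.003 0 0 0;0.0018 0.103 -0.003 0 0 0;0.0018 0.103 -0.003 0 0 0'
python3 -m crank '0 0 0 0 0 0;0 0 0 0 0 0;0 0 0 0 0 0;0 0 0 0 0 0;0 0 0 0 0 0' 1 40
python3 -m crank '0 -0.05 0 0 0 0;0 -0.1 0 0 0 0;0 -0.15 0 0 0 0;0 -0.2 0 0 0 0;0 -0.23 0 0 0 0;0 -0.23 0 0 0 0'
python3 - <<'E'
from h import *
st(); print(shift([.5455,.1264,.3],95.8))
E
```

```text
time: 18.4
ee_pos: [0.5737, -0.3807, 0.0639]
tcp_rot: [-89.9, -0.1, 95.8]
wrist_force: [1.0, 1.0, -0.9]
opening: 0.0553
time: 18.9
ee_pos: [0.5755, -0.3822, 0.0686]
tcp_rot: [-90.2, 0.2, 95.8]
wrist_force: [0.3, -1.2, 7.2]
opening: 0.0213
time: 19.5
ee_pos: [0.5748, -0.3816, 0.302]
tcp_rot: [-90.4, 0.3, 95.8]
wrist_force: [0.1, 0.2, -1.5]
opening: 0.0212
{'time': 19.5, 'q': [-33.5834, 28.8805, 46.619, 107.2005, 0.0019, -39.3826], 'ee_pos': [0.5748, -0.3816, 0.302], 'tcp_rot': [-90.417, 0.3399, 95.798], 'wrist_force': [0.1377, 0.2251, -1.5106], 'opening': 0.0212}
[array([ 0.5084, -0.0008, -0.0222]), array([ 0.0073, -0.    , -0.0059])]
```

```bash
python3 -m crank '0.048 0 -0.002 0 0 0;0.096 0 -0.004 0 0 0;0.144 0 -0.006 0 0 0;0.192 0 -0.008 0 0 0;0.24 0 -0.01 0 0 0;0.288 0 -0.012 0 0 0;0.336 0 -0.014 0 0 0;0.384 0 -0.017 0 0 0'
python3 -m crank '0.045 0 -0.002 0 0 0;0.09 0 -0.004 0 0 0;0.124 0 -0.005 0 0 0;0.124 0 -0.005 0 0 0;0.124 0 -0.005 0 0 0'
python3 - <<'E'
from h import *
st(); print(shift([.5455,.1264,.102],95.8)); im=snap('side','s8.png')
print(proj('side',[.5452,.1264,.25]))
h=cv2.cvtColor(im[:,:,::-1].copy(),cv2.COLOR_BGR2HSV); m=cv2.inRange(h,(0,130,60),(11,255,255)); n,l,s,c=cv2.connectedComponentsWithStats(m)
print([(s[i].tolist(),c[i].round(1).tolist()) for i in range(1,n) if s[i,4]>60])
E
```

```text
time: 20.3
ee_pos: [0.5515, 0.0043, 0.2948]
tcp_rot: [-90.0, -0.0, 95.8]
wrist_force: [1.8, 0.1, -1.2]
opening: 0.0212
time: 20.8
ee_pos: [0.5444, 0.127, 0.2946]
tcp_rot: [-90.0, 0.0, 95.9]
wrist_force: [-0.4, -0.4, -2.2]
opening: 0.021
{'time': 20.8, 'q': [13.1409, 7.887, 19.1582, 101.3184, -0.0114, 7.2367], 'ee_pos': [0.5444, 0.127, 0.2946], 'tcp_rot': [-89.9545, 0.0172, 95.9042], 'wrist_force': [-0.3807, -0.4039, -2.2158], 'opening': 0.021}
[array([-0.0007,  0.1926, -0.0012]), array([-0.0008,  0.0018, -0.0003])]
[209.50331688 263.91088403]
[([195, 238, 35, 48, 894], [213.9, 267.6]), ([294, 297, 27, 38, 750], [308.3, 316.2])]
```

```bash
python3 -m crank '-0.001 0.045 -0.002 0 0 0;-0.001 0.09 -0.002 0 0 0;-0.001 0.135 -0.002 0 0 0;-0.001 0.17 -0.002 0 0 0;-0.001 0.183 -0.002 0 0 0;-0.001 0.19 -0.002 0 0 0;-0.001 0.193 -0.002 0 0 0;-0.001 0.193 -0.002 0 0 0'
python3 -m crank '0 0.003 0 0 0 0;0 0.005 0 0 0 0;0 0.006 0 0 0 0;0 0.006 0 0 0 0'
python3 - <<'E'
from h import *
st()
E
```

```text
time: 21.65
ee_pos: [0.5477, 0.1255, 0.1038]
tcp_rot: [-90.1, -0.0, 95.8]
wrist_force: [0.8, -0.8, -1.5]
opening: 0.0213
time: 22.05
ee_pos: [0.5476, 0.1257, 0.0986]
tcp_rot: [-90.2, -0.0, 95.8]
wrist_force: [-2.6, -1.4, 9.9]
opening: 0.0213
{'time': 22.05, 'q': [12.9318, 6.0265, -4.68, 79.1175, -0.0139, 7.1327], 'ee_pos': [0.5476, 0.1257, 0.0986], 'tcp_rot': [-90.1764, -0.0081, 95.7991], 'wrist_force': [-2.5851, -1.4146, 9.8521], 'opening': 0.0213}
```

```bash
python3 -m crank '0 0 0 0 0 0;0 0 0 0 0 0;0 0 0 0 0 0' -0.3
python3 -m crank '0 -0.05 0 0 0 0;0 -0.1 0 0 0 0;0 -0.15 0 0 0 0;0 -0.15 0 0 0 0'
python3 -m crank '0.05 0 0.03 0 0 0;0.1 0 0.06 0 0 0;0.15 0 0.09 0 0 0;0.175 0 0.108 0 0 0;0.175 0 0.108 0 0 0;0.175 0 0.108 0 0 0'
python3 - <<'E'
from h import *
st(); print(shift([.4222,.298,.170],95.8))
snap('top','t9.png',(100,105,380,300),2.8); print([ray('top',p,0).round(2).tolist() for p in((0,0),(0,383),(511,0),(511,383))])
E
```

```text
time: 22.35
ee_pos: [0.547, 0.1257, 0.0964]
tcp_rot: [-90.0, -0.0, 95.8]
wrist_force: [-0.2, -0.8, -0.0]
opening: 0.0554
time: 22.75
ee_pos: [0.5486, 0.126, 0.2538]
tcp_rot: [-90.6, -0.1, 95.8]
wrist_force: [0.4, 0.6, -0.4]
opening: 0.0557
time: 23.35
ee_pos: [0.4209, 0.2898, 0.2461]
tcp_rot: [-90.0, 0.0, 96.0]
wrist_force: [-0.1, -0.1, -0.0]
opening: 0.0557
{'time': 23.35, 'q': [34.5519, -0.2919, 5.0597, 95.3555, -0.0068, 28.5826], 'ee_pos': [0.4209, 0.2898, 0.2461], 'tcp_rot': [-89.9998, 0.0078, 95.9693], 'wrist_force': [-0.1206, -0.0505, -0.0424], 'opening': 0.0557}
[array([ 0.008 ,  0.0761, -0.0022]), array([-0.    ,  0.003 , -0.0001])]
[[1.11, 0.6, 0.0], [0.03, 0.5, 0.0], [1.15, -0.94, 0.0], [0.03, -0.86, 0.0]]
```

View pics/t9.png

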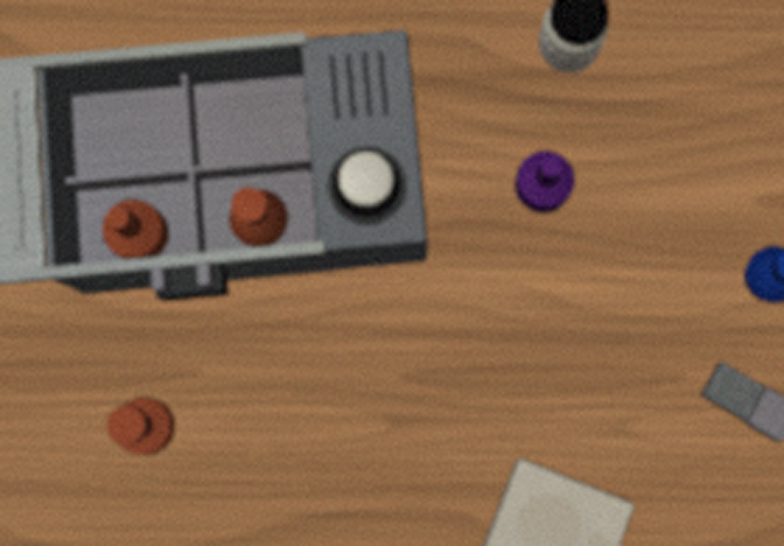

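Both pots are upright, one to a bay at (134,225) and (258,213), and the stick stands at (140,425). Next I'll grip the tab and close the hatch.

```bash
python3 -m crank '0.009 0.04 -0.002 0 0.003 0;0.009 0.076 -0.002 0 0.003 0;0.009 0.076 -0.002 0 0.003 0;0.009 0.076 -0.002 0 0.003 0'
python3 -m crank '0 0 0 0 0 0;0 0 0 0 0 0;0 0 0 0 0 0;0 0 0 0 0 0;0 0 0 0 0 0' 1 40
python3 -m crank '0 -0.0152 -0.0032 0.1 0 0;0 -0.0299 -0.008 0.2 0 0;0 -0.0442 -0.0141 0.3 0 0;0 -0.0442 -0.0141 0.3 0 0;0 -0.0442 -0.0141 0.3 0 0'
python3 - <<'E'
from h import *
st()
q=np.load('dryer.npy'); s=bot.get_obs(); M=R.from_euler('z',q[2])
print(M.inv().apply(s['ee_pos']-[q[0],q[1],0]))
E
```

```text
time: 23.8
ee_pos: [0.4234, 0.2968, 0.1708]
tcp_rot: [-90.0, 0.0, 95.5]
wrist_force: [0.1, 0.1, 0.8]
opening: 0.0554
time: 24.3
ee_pos: [0.4234, 0.2982, 0.1717]
tcp_rot: [-90.1, -0.0, 95.6]
wrist_force: [0.6, -1.2, 5.9]
opening: 0.0135
time: 24.8
ee_pos: [0.4363, 0.2991, 0.2141]
tcp_rot: [-72.5, 0.1, 95.6]
wrist_force: [-5.7, -2.7, -1.1]
opening: 0.0137
{'time': 24.8, 'q': [30.6904, 17.2848, 19.1604, 107.8212, 7.2288, 24.06], 'ee_pos': [0.4363, 0.2991, 0.2141], 'tcp_rot': [-72.5314, 0.0874, 95.6301], 'wrist_force': [-5.6939, -2.6573, -1.0878], 'opening': 0.0137}
[-0.13992039  0.2427763   0.2140778 ]
```

```bash
python3 -m crank '-0.03 0 0 0 0 0;-0.06 0 0 0 0 0;-0.09 0 0 0 0 0;-0.12 0 0 0 0 0;-0.15 0 0 0 0 0;-0.18 0 0 0 0 0;-0.21 0 0 0 0 0;-0.23 0 0 0 0 0'
python3 -m crank '-0.008 0 0 0 0 0;-0.014 0 0 0 0 0;-0.017 0 0 0 0 0;-0.017 0 0 0 0 0'
python3 - <<'E'
from h import *
st()
q=np.load('dryer.npy'); s=bot.get_obs(); M=R.from_euler('z',q[2])
print(M.inv().apply(s['ee_pos']-[q[0],q[1],0]))
E
```

```text
time: 25.6
ee_pos: [0.4606, 0.0694, 0.2137]
tcp_rot: [-72.9, -0.0, 95.6]
wrist_force: [9.1, 4.2, -9.2]
opening: 0.0135
time: 26.0
ee_pos: [0.4621, 0.0556, 0.2137]
tcp_rot: [-72.9, -0.3, 95.6]
wrist_force: [6.0, 15.0, -7.8]
opening: 0.0133
{'time': 26.0, 'q': [6.5422, 9.5386, 9.8917, 107.4233, 0.5416, 0.7746], 'ee_pos': [0.4621, 0.0556, 0.2137], 'tcp_rot': [-72.9239, -0.2903, 95.6427], 'wrist_force': [6.0093, 14.9769, -7.767], 'opening': 0.0133}
[-0.13886792 -0.00204114  0.2137276 ]
```

```bash
python3 -m crank '0.002 0 0 0 0 0;0.002 0.0232 0.0019 -0.15 0 0;0.002 0.0464 0.0004 -0.3 0 0;0.002 0.0464 0.0004 -0.3 0 0;0.002 0.0464 0.0004 -0.3 0 0'
python3 -m crank '0 0 0 0 0 0;0 0 0 0 0 0;0 0 0 0 0 0' -0.3
python3 -m crank '0 -0.05 0 0 0 0;0 -0.1 0 0 0 0;0 -0.1 0.05 0 0 0;0 -0.1 0.1 0 0 0;0 -0.1 0.13 0 0 0;0 -0.1 0.13 0 0 0'
python3 - <<'E'
from h import *
st()
a=snap('top','t10.png'); b=snap('side','s10.png')
q=np.load('dryer.npy');M=R.from_euler('z',q[2]).as_matrix();W=lambda p:M@np.array(p)+[q[0],q[1],0]
f=lambda im,c:cv2.resize(im[c[1]:c[3],c[0]:c[2],::-1],(400,400),interpolation=cv2.INTER_CUBIC)
cv2.imwrite('pics/c10.png',np.hstack([f(a,(110,120,240,250)),f(b,(140,190,300,350))]))
for n in('top','side'):
    for x in(0,.18):
        T=R.from_rotvec([0,x,0]).apply([-.154,0,.046]); print(n,x,proj(n,W(T+[0,0,.148])))
E
```

```text
time: 26.5
ee_pos: [0.4488, 0.0547, 0.1714]
tcp_rot: [-90.6, -0.0, 95.7]
wrist_force: [15.6, 4.1, -6.2]
opening: 0.0137
time: 26.8
ee_pos: [0.4468, 0.0541, 0.1704]
tcp_rot: [-90.0, 0.0, 95.6]
wrist_force: [-0.2, -0.3, 0.7]
opening: 0.0551
time: 27.4
ee_pos: [0.3151, 0.0411, 0.2714]
tcp_rot: [-90.1, -0.0, 95.6]
wrist_force: [2.0, -0.2, 0.0]
opening: 0.0556
{'time': 27.4, 'q': [7.4318, -25.4758, -12.6445, 102.7396, -0.0016, 1.8013], 'ee_pos': [0.3151, 0.0411, 0.2714], 'tcp_rot': [-90.0917, -0.0013, 95.6304], 'wrist_force': [1.9919, -0.1917, 0.0165], 'opening': 0.0556}
top 0 [162.57600445 217.62765124]
top 0.18 [160.05737622 211.86179675]
side 0 [269.03483736 247.70011172]
side 0.18 [263.7891502  239.91635488]
```

View pics/c10.png

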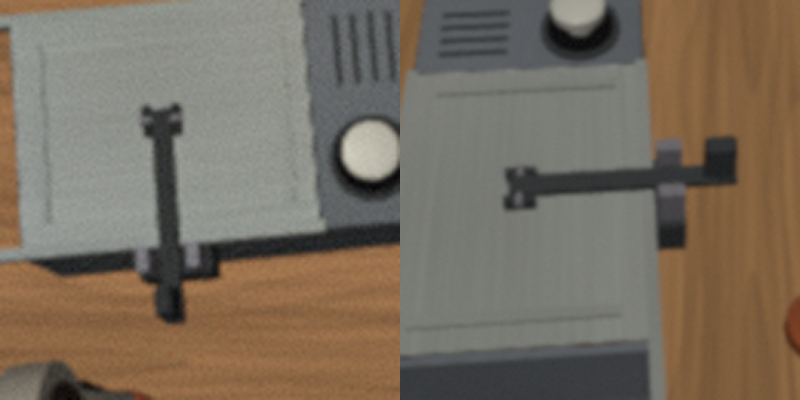

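The bar lies level between the teeth: tab at (170,300) in the top view and (720,158) in the side view, the same as at the start. I'll check that numerically, then go above the plunger with the gripper shut.

```bash
python3 - <<'E'
from h import *
for v,(x0,y0,x1,y1) in(('t',(155,207,175,225)),('s',(255,235,285,270))):
    for k in('0','10'):
        g=cv2.cvtColor(cv2.imread(f'pics/raw_{v}{k}.png'),cv2.COLOR_BGR2GRAY)[y0:y1,x0:x1]; ys,xs=np.nonzero(g<55); print(v,k,len(xs),xs.mean()+x0,ys.mean()+y0)
print(shift([.573,-.1015,.23],95.8))
E
python3 -m crank '0 0 0 0 0 0;0 0 0 0 0 0;0 0 0 0 0 0;0 0 0 0 0 0' 1 40
```

```text
t 0 174 165.10919540229884 214.1494252873563
t 10 165 165.13939393939393 214.22424242424242
s 0 264 265.7386363636364 255.45075757575756
s 10 253 265.82213438735175 255.47430830039525
[array([-0.1672,  0.041 , -0.2401]), array([ 0.0014, -0.003 ,  0.    ])]
time: 27.9
ee_pos: [0.3177, 0.0414, 0.27]
tcp_rot: [-89.9, 0.0, 95.6]
wrist_force: [-0.4, 0.6, 0.4]
opening: 0.0
```

```bash
python3 -m crank '-0.03 0 -0.04 0 0 0;-0.06 0 -0.08 0 0 0;-0.085 0 -0.12 0 0 0;-0.112 0 -0.16 0 0 0;-0.14 0 -0.2 0 0 0;-0.167 0 -0.24 0 0 0;-0.167 0.03 -0.24 0 0 0;-0.167 0.041 -0.24 0 0 0'
python3 -m crank '0 0 0 0 0 0;0 0 0 0 0 0'
python3 - <<'E'
from h import *
st(); print(shift([.573,-.1015,.183],95.8)); snap('wrist','w11.png'); print(proj('wrist',[.573,-.1015,.17]))
E
```

```text
time: 28.7
ee_pos: [0.5732, -0.1019, 0.2248]
tcp_rot: [-89.7, -0.1, 95.6]
wrist_force: [0.2, 0.3, -0.0]
opening: 0.0001
time: 28.9
ee_pos: [0.5718, -0.1008, 0.2304]
tcp_rot: [-90.0, 0.0, 95.7]
wrist_force: [0.4, 0.6, 0.8]
opening: -0.0001
{'time': 28.9, 'q': [-9.9979, 8.9735, 13.1503, 94.14, 0.0015, -15.6517], 'ee_pos': [0.5718, -0.1008, 0.2304], 'tcp_rot': [-90.0358, 0.0085, 95.6538], 'wrist_force': [0.3916, 0.6, 0.762], 'opening': -0.0001}
[array([-0.0008,  0.0474, -0.0011]), array([ 0.0006, -0.0026, -0.0001])]
[253.32857215 208.23254443]
```

View pics/w11.png

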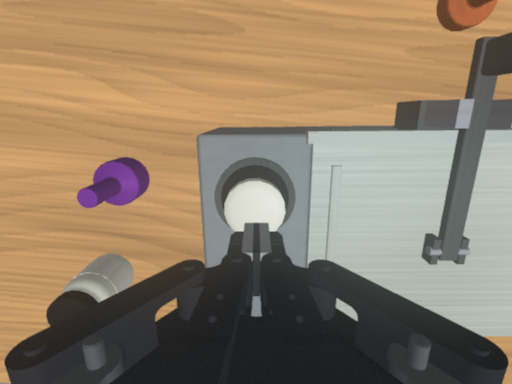

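The plunger head is at (255,208), as predicted. I'll press in stages.

```bash
python3 -m crank '0 0.03 0 0 0 0;0 0.044 0 0 0 0;0 0.05 0 0 0 0;0 0.05 0 0 0 0'
python3 -m crank '0 0.004 0 0 0 0;0 0.008 0 0 0 0;0 0.011 0 0 0 0;0 0.011 0 0 0 0;0 0.011 0 0 0 0'
python3 -m crank '0 0.003 0 0 0 0;0 0.005 0 0 0 0;0 0.005 0 0 0 0;0 0.005 0 0 0 0'
```

```text
time: 29.35
ee_pos: [0.5721, -0.101, 0.1798]
tcp_rot: [-90.0, -0.0, 95.6]
wrist_force: [-1.1, 0.6, 3.3]
opening: 0.0001
time: 29.85
ee_pos: [0.573, -0.1013, 0.1695]
tcp_rot: [-90.1, 0.0, 95.6]
wrist_force: [-3.3, -0.2, 7.3]
opening: 0.0001
time: 30.25
ee_pos: [0.5731, -0.1013, 0.1666]
tcp_rot: [-90.2, 0.1, 95.6]
wrist_force: [-7.9, 2.3, 19.6]
opening: -0.0002
```

19.6 N at TCP height .1666, so the plunger is on its stop. Retreating and making the final check.

```bash
python3 -m crank '0 -0.01 0 0 0 0;0 -0.03 0 0 0 0;0 -0.07 0 0 0 0;0 -0.12 0 0 0 0;0 -0.14 0.05 0 0 0;0 -0.14 0.1 0 0 0;0 -0.14 0.15 0 0 0;0 -0.14 0.15 0 0 0'
python3 -m crank '0 0 0 0 0 0;0 0 0 0 0 0;0 0 0 0 0 0'
python3 - <<'E'
from h import *
st()
a=snap('top','t12.png'); b=snap('side','s12.png',(60,60,380,370),2)
for v,(x0,y0,x1,y1) in(('t',(155,207,175,225)),('s',(255,235,285,270))):
    g=cv2.cvtColor(cv2.imread(f'pics/raw_{v}12.png'),cv2.COLOR_BGR2GRAY)[y0:y1,x0:x1]; ys,xs=np.nonzero(g<55); print(v,len(xs),xs.mean()+x0,ys.mean()+y0)
for k in('0','12'):
    g=cv2.imread(f'pics/raw_s{k}.png'); m=cv2.inRange(g[175:210,190:235],(150,150,150),(255,255,255)); ys,xs=np.nonzero(m); print('plunger',len(xs),xs.mean(),ys.mean())
E
```

```text
time: 31.05
ee_pos: [0.4195, -0.1162, 0.305]
tcp_rot: [-90.1, 0.1, 95.6]
wrist_force: [0.5, -0.6, 0.8]
opening: -0.0001
time: 31.35
ee_pos: [0.4244, -0.116, 0.3028]
tcp_rot: [-90.0, -0.0, 95.7]
wrist_force: [0.2, -0.0, -0.9]
opening: -0.0003
{'time': 31.35, 'q': [-15.2875, -8.0874, 4.1409, 102.2712, 0.0021, -20.9378], 'ee_pos': [0.4244, -0.116, 0.3028], 'tcp_rot': [-89.9607, -0.0173, 95.6502], 'wrist_force': [0.1932, -0.0431, -0.8921], 'opening': -0.0003}
t 35 160.02857142857144 210.22857142857143
s 254 265.84251968503935 255.50393700787401
plunger 0 nan nan
plunger 9 20.333333333333332 22.11111111111111<stdin>:7: RuntimeWarning: Mean of empty slice.
  ret = ret.dtype.type(ret / rcount)
```

View pics/s12.png

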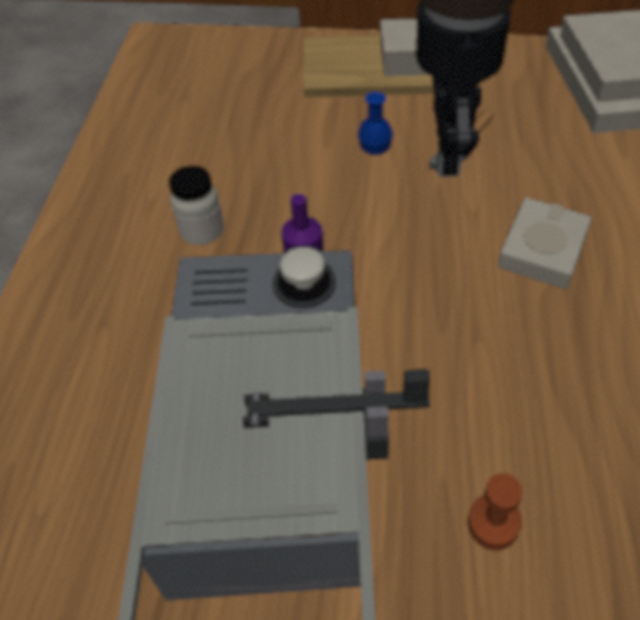

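```bash
python3 -c "
from workcell import bot
print(bot.job_done())"
```

```text
the job is handed in; nothing more can be done
None
```

The changeover is done and handed in at about 31 s on the robot's clock.

**What I did:**
- I lifted the latch bar and slid the hatch open to its end stop.
- The box held one candlestick, in bay1. I stood it upright on the bench at about (0.36, 0.12).
- Two terracotta pots were on the bench. The vase went into bay0 and the flask into bay1; both showed upright before closing.
- I slid the hatch shut to its stop with the bar lifted clear, then lowered the bar into the catch.
- Only after that did I press the timer plunger to its stop and release it. The wrist force reached 19.6 N with about 14 mm of travel.

**Last checks:**
- **Latch:** in the side view the latch tab is within about 0.1 pixel of where it started, and the bar lies level between the teeth. The arm hid the tab in the last top view, so that number was useless. The top view taken before the plunger press agreed within 0.1 pixel.
- **Plunger:** a brightness check I tried gave no usable reading. By eye in the side view it is back up.
- **Bench:** the candlestick is standing, and the jar, mould and both look-alikes look undisturbed. The brush was partly hidden behind the gripper in the last picture, and I did not go near it after gripping the vase.

The vase was gripped where its neck flares into the lip, a little higher than planned, but it hung straight and was set down upright.

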